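# Refit the caddy divider, bring the screw jar round and hold it there

## Task

The divider with the grip tab is out of the rotating fixings caddy: take it from the wooden rack and slide it down into the caddy's empty slot until it is fully home on the deck, so that the jars cannot slide together. Then turn the caddy, gently enough that the jars stay standing in their compartments, until the green-lidded screw jar stands at the front, straight behind the grey catch tray. Finish while gripping the wooden handle on the caddy's centre post, holding the caddy still there so that the jar can be opened: do not let go.

Things in the scene. Friction and masses are not known exactly. Their poses are not given: they have to be found in the camera images.
- plinth: The caddy's fixed base: brown wooden board 230 x 230 x 12 mm on 2 mm feet, with a grey open catch tray (50 x 110 x 24 mm high) at the middle of its front edge. Origin: on the table under the board's centre, on the deck's axis. Its -x axis points to the front, through the middle of the tray.
- deck: Round turning deck, 230 mm across, on a bearing with slight friction; stays where left, turns over a full turn either way. Origin: on its axis at its underside, 20 mm above the table; floor 8 mm, rim 18 mm above that. Axes turn with it. Centre post 31 mm thick. Fixed 62 mm high dividers on its +x, +y, -y sides part four quarters; things stand at about x, y = +-51 mm.
- handle: Dark wooden bar on top of the caddy's post, fixed to the deck and turning with it: 64 mm long (its y axis, which is the deck's y axis, across the empty slot), 18 mm wide (its x), 24 mm high. Origin: centre of its underside, on the deck's axis, 171 mm above the table; its top is at 195 mm.
- divider: Loose plywood divider, about 80 g: 9 mm thick (its x), 79 mm wide (its y), body 80 mm high, with a grip tab 36 mm wide in the middle of its top edge reaching up to 125 mm. Same either way round. Origin: centre of its underside. Stands upright in a kerf of the rack; home in the caddy its underside rests on the deck's floor, its y along the deck's x.
- rack: Fixed pale pine rack, 78 (x) x 124 (y) x 42 mm, with two sawn kerfs along its y axis, 11.5 mm wide and 30 mm deep (floor 12 mm above the table), at x = -20 and +20 mm. Origin: centre of its underside. One kerf holds the divider with the tab, the other a spare plain divider.
- spare: Loose plain spare divider, 9 x 79 x 62 mm high, without a tab, in the rack's other kerf. It is not needed. Origin: centre of its underside.
- screw_jar: The marked jar: clear jar of brass-coloured screws with a dark green lid, about 57 mm in diameter and 91 mm high, standing loose (it can topple if the deck is jerked) in one of the deck's four quarters. Origin: centre of its underside.
- nail_jar_1: Clear jar of grey nails with a light grey lid, about 49 mm in diameter, 76 mm high, standing loose in another quarter. Origin: centre of its underside.
- nail_jar_2: A second jar of grey nails, just like the other, in another quarter. Origin: centre of its underside.
- black_tape: Small roll of black tape, 52 mm in diameter, 19 mm high, lying loose in the remaining quarter. Origin: centre of its underside.
- slot (a point): Middle of the empty slot's bottom, on the deck's floor, 59 mm from the axis on the deck's -x side; its x axis is the deck's. The slot runs radially between two pairs of aluminium guides 70 mm high (flared lips up to 79 mm): 12 mm wide across, 86 mm long along x, open at the top.

How it is judged:
By the outcome, as a careful person would: the job done as asked, in the order asked, and still so for the second after the job is handed in, while the arm keeps its last pose, push and grip.
It also fails if it takes over 58 s, if anything falls off the work surface, if the arm or the gripper's body presses on something with over 40 N, if the wrist force passes 120 N, or if a joint passes its speed limit or range.

## Robot

A 6-joint arm with a two-finger parallel gripper is mounted at the origin on a cart in front of the work surface, level with it; the furniture and walls round the work are solid. World frame = base frame: x ahead of the robot, y to its left, z up, the work surface at z = 0. Lengths are in m, angles in rad, forces in N, time in s.
With the tool pointing down it reaches from about 0.375 to 0.975 m from the base axis. Payload 3.8 kg.
Tool frame: the origin (TCP) lies midway between the tips of the shut fingers; the grasp point (between the pads) lies 19 mm behind it; x points along the fingers, z is the direction in which the jaws open and shut, and the axes are right-handed (so a half turn about x gives the same grasp; the last joint's range is limited). The gripper opens to 85 mm and grips with 20 to 120 N. Pads are 22 mm wide; open, the fingers measure 114 mm over their backs; the gripper's body (76 mm by 85 mm) begins 54 mm behind the grasp point. The pads swing forward as they close: fully open they stand 13 mm farther back than shut.
Start: joints at [-1.279, 0.264, 1.604, -0, 1.274, -0.037], TCP at [0.218, -0.639, 0.231] pointing down, gripper open.
Joint ranges: [-2.63, 2.63], [-0.94, 2.18], [0.31, 2.57], [-1.31, 4.45], [0, 2.66], [-2.55, 2.55]. Speed limits (rad/s): [2.57, 2.57, 3.14, 3.14, 3.14, 3.14].

## Interface

Orientations are given as a rotation vector (axis times angle).
In Python, from workcell import * gives the robot as it stands. The module is installed in compiled form; this text tells all that it offers.
- The arm moves only by the tool carry_out, never from a script. Its arguments are lists of equal length, an entry for each row: "offset": the shift along the tool's x, y, z in cm, a list of three; "delta_rot": the turn, a rotation vector about the tool's x, y, z in degrees, a list of three. A call has exactly 5 rows; each row shifts and turns the commanded pose from where the row before left it, along the tool's axes as they then stand; what a row does not reach is not made up. A row lasts 1/12 s, in which the tool goes at most 41.7 mm and 7.16 degrees, less where a joint would pass 70% of its speed; a pose out of reach is approached as far as the arm can. A call is refused whole if a number of a shift passes 4.17 or a number of a turn 7.16, either way. A call with a gripper value outside its range is refused whole. "fingers" is the opening, from -1 (shut) to 1 (fully open), set as the call begins (left out, the last holds). The fingers move at their own pace and stop on an object; "newtons" is the grip in N (left out, the last holds). Time passes only in rows, so rows that do not move let the fingers close, or fill a call up. It gives the time, the measured TCP pose, the force and the opening at its end, in the units of the state.
- read_state(): the state, without advancing time (a new reading comes with each control period).
- read_camera(name): name is "side" or "top"; returns (picture, depth): 480x640x3 uint8, red, green, blue; 480x640 float32, m along the optical axis (not along the pixel's ray), 0 where there is no reading.
- get_calibration(name): a dict with "fx", "fy", "cx", "cy" (pixels), "R" (3x3) and "t" (3): a world point X has camera coordinates R X + t. Camera axes: x right, y down, z forward; pixel columns grow to the right and rows downward; lengths in m; the calibration is good to about 2 mm. A picture is of the moment at which its call begins. get_calibration takes no time and is no camera call.
- finish_job(): hands the job in, once; it reports no verdict.
The state is a dict: "time": time; "q": joint angles; "joint_vel": joint speeds; "joint_torque": joint torques, N m; "tool_pos": TCP position; "tcp_rot": TCP orientation; "wrist_force": force on the tool from outside, world axes, zero at the start; "torque": the same for the moment, N m; "width": opening from 0.0 (shut) to 1.0 (fully open).
Only numpy, scipy, OpenCV 4.12 (cv2) and the standard library are available. Lean on these libraries where they do the work, as an engineer would, in place of code of your own. Each camera call takes 0.05 s, during which the arm holds its last target. There are 200 camera calls.

## Working session

There is one attempt and no reset: what is moved stays moved. The work goes in short steps, Python scripts to look and compute and a tool call to move; the robot and the scene stay as the last step left them, time stands still between calls to the robot, and variables do not carry over. Pictures are saved under pics/ and viewed, about 8 in all and at most 12, crops included, and the job is handed in when it is done.

Besides the shell and the picture viewer there is one more tool, called as name(argument=value, ...) on one line, values as JSON. carry_out: Moves the arm, as the interface text tells. Its arguments: {"type":"object","properties":{"offset":{"type":"array"},"delta_rot":{"type":"array"},"fingers":{"type":"number"},"newtons":{"type":"number"}},"required":["offset","delta_rot"]}

```bash
mkdir -p pics; cat > h.py <<'E'
from workcell import *
import numpy as np, cv2
from scipy.spatial.transform import Rotation as Ro
def snap(n):
    im,d=read_camera(n); c=get_calibration(n); return im,d,c
def cloud(d,c):
    v,u=np.mgrid[:480,:640]
    P=np.stack([(u-c['cx'])/c['fx']*d,(v-c['cy'])/c['fy']*d,d],-1)
    return (P-np.array(c['t']))@np.array(c['R'])
E
python3 - <<'E'
from h import *
for n in ('side','top'):
    im,d,c=snap(n); np.savez(f'{n}0.npz',im=im,d=d)
    cv2.imwrite(f'pics/{n}0.png',im[...,::-1])
    R=np.array(c['R']);print(n,c['fx'],c['cx'],c['cy'],'cam at',-R.T@c['t'],'fwd',R[2])
s=read_state();print(s)
print(Ro.from_rotvec(s['tcp_rot']).as_matrix().round(3))
E
```

```text
side 487.8829251306495 320.97305846224225 241.52691307170707 cam at [ 0.46904258 -0.98535821  0.60948859] fwd [ 0.0779899   0.83295472 -0.5478175 ]
top 478.3233951411888 316.97767248272226 236.1600556070063 cam at [ 0.41756752 -0.25272461  0.98179454] fwd [ 0.15319536 -0.01568641 -0.98807141]
{'time': 0.1, 'q': array([-1.27892821e+00,  2.64702925e-01,  1.60528163e+00,  3.02346239e-05,
        1.27371701e+00, -3.68866945e-02]), 'joint_vel': array([-8.95571786e-05, -2.88204388e-03, -3.08083019e-03,  5.26249900e-04,
       -7.95120886e-04,  1.10409306e-03]), 'joint_torque': array([ 3.16199194e-04, -5.16706073e+01, -3.68590879e+01, -7.74217051e-05,
        6.22648935e-03, -8.78000674e-05]), 'tool_pos': array([ 0.21775197, -0.6381858 ,  0.23004575]), 'tcp_rot': array([ 0.9650264 ,  1.34867175, -0.96285226]), 'wrist_force': array([-0.94974637, -0.40383172, -0.11996607]), 'torque': array([0.02850312, 0.03277361, 0.00071039]), 'width': 1.0066419797673565}
[[-0.001  0.946  0.323]
 [ 0.002  0.323 -0.946]
 [-1.     0.    -0.002]]
```

View pics/side0.png

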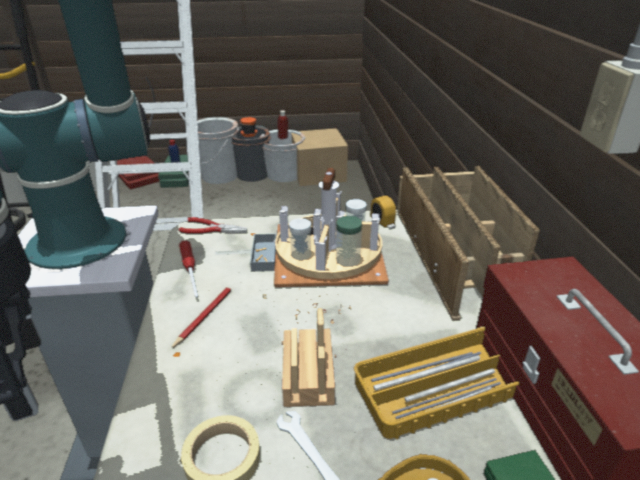

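View pics/top0.png

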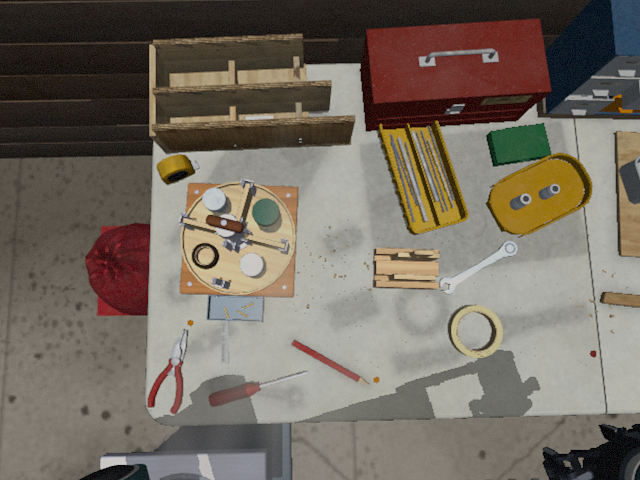

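The side view shows the caddy around (330,245) and the rack at (308,365). The top view shows the caddy at (238,238), its tray at (236,308), the green lid at (265,212) and the rack at (407,268). Next I'll zoom in and measure.

```bash
python3 - <<'E'
from h import *
z=np.load('top0.npz');im,d=z['im'],z['d'];c=get_calibration('top');P=cloud(d,c)
zs=np.load('side0.npz');ims,ds=zs['im'],zs['d'];cs=get_calibration('side');Ps=cloud(ds,cs)
a=cv2.resize(im[175:325,170:310],None,fx=4,fy=4,interpolation=cv2.INTER_CUBIC)[...,::-1]
b=cv2.resize(im[240:295,365:450],None,fx=2.8,fy=4,interpolation=cv2.INTER_CUBIC)[...,::-1]
b2=cv2.resize(ims[300:412,275:345],None,fx=3.4,fy=3.3,interpolation=cv2.INTER_CUBIC)[...,::-1]
o=np.zeros((600,800,3),np.uint8);o[:,:560]=a;o[:b.shape[0],560:560+b.shape[1]]=b[:,:240];o[225:225+b2.shape[0],560:560+b2.shape[1]]=b2[:,:240]
cv2.imwrite('pics/crop1.png',o)
hsv=cv2.cvtColor(im,cv2.COLOR_RGB2HSV)
def rep(name,P,m):
    p=P[m];print(name,len(p),'med',np.median(p,0).round(4),'min',np.percentile(p,2,axis=0).round(4),'max',np.percentile(p,98,axis=0).round(4))
v,u=np.mgrid[:480,:640]
box=lambda a,b,e,f:(u>=a)&(u<b)&(v>=e)&(v<f)
cad=box(170,310,170,300)
m=cad&(P[...,2]>.185)&(P[...,2]<.205);rep('handle',P,m)
if m.sum()>5:
    r=cv2.minAreaRect((P[m][:,:2]*1000).astype(np.float32));print(r)
    q=P[m][:,:2];w,V=np.linalg.eigh(np.cov(q.T));print('dir',V[:,1],np.degrees(np.arctan2(V[1,1],V[0,1])))
m=cad&(hsv[...,0]>60)&(hsv[...,0]<95)&(hsv[...,1]>70)&(P[...,2]>.1);rep('green',P,m)
m=cad&(hsv[...,1]<40)&(hsv[...,2]>150)&(P[...,2]>.095)&(P[...,2]<.112)
n,l,st,ce=cv2.connectedComponentsWithStats(m.astype(np.uint8))
for i in range(1,n):
    if st[i,4]>60: rep('white',P,l==i)
m=cad&(P[...,2]<.025)&(P[...,2]>.008);r=cv2.minAreaRect((P[m][:,:2]*1000).astype(np.float32));rep('plinth',P,m);print(r)
rk=box(365,450,240,295)
m=rk&(P[...,2]>.036)&(P[...,2]<.048);rep('rack',P,m);print(cv2.minAreaRect((P[m][:,:2]*1000).astype(np.float32)))
m=rk&(P[...,2]>.125)&(P[...,2]<.145);rep('tab',P,m)
m=rk&(P[...,2]>.06)&(P[...,2]<.08);rep('spare',P,m)
m=rk&(P[...,2]>.085)&(P[...,2]<.1);rep('body',P,m)
S=(u>270)&(u<345)&(v>300)&(v<410)
m=S&(Ps[...,2]>.036)&(Ps[...,2]<.048);rep('S rack',Ps,m);print(cv2.minAreaRect((Ps[m][:,:2]*1000).astype(np.float32)))
m=S&(Ps[...,2]>.1);rep('S tab',Ps,m)
m=S&(Ps[...,2]>.055)&(Ps[...,2]<.08);rep('S mid',Ps,m)
E
```

```text
handle 400 med [ 0.5647 -0.1101  0.1938] min [ 0.5517 -0.1385  0.1867] max [ 0.5777 -0.0802  0.1972]
((565.8272705078125, -108.6541748046875), (63.959983825683594, 18.13619613647461), 74.25616455078125)
dir [0.26642884 0.96385459] 74.54812772798071
green 161 med [ 0.6011 -0.159   0.1184] min [ 0.5805 -0.1685  0.1156] max [ 0.6212 -0.1499  0.1213]
white 402 med [ 0.629  -0.0736  0.1038] min [ 0.6106 -0.0933  0.1004] max [ 0.6479 -0.0546  0.107 ]
white 427 med [ 0.5042 -0.1441  0.1037] min [ 0.4852 -0.1627  0.1004] max [ 0.523  -0.125   0.1065]
plinth 2772 med [ 0.5042 -0.149   0.0139] min [ 0.4477 -0.2244  0.0097] max [0.6908 0.0093 0.0248]
((575.09375, -91.13130187988281), (265.54302978515625, 265.3727111816406), 86.74699401855469)
rack 1556 med [ 0.494  -0.4368  0.0414] min [ 0.4579 -0.5016  0.0376] max [ 0.5345 -0.3827  0.0454]
((496.3050537109375, -442.4757080078125), (123.25016021728516, 77.52389526367188), 86.88312530517578)
tab 114 med [ 0.5149 -0.4546  0.1353] min [ 0.5109 -0.4714  0.1268] max [ 0.5202 -0.4384  0.1388]
spare 274 med [ 0.4767 -0.4493  0.0729] min [ 0.4701 -0.488   0.0614] max [ 0.514  -0.4105  0.0776]
body 123 med [ 0.5144 -0.4377  0.0913] min [ 0.5096 -0.4931  0.0858] max [ 0.5205 -0.4166  0.0975]
S rack 2172 med [ 0.4951 -0.4565  0.0414] min [ 0.4578 -0.507   0.0375] max [ 0.534  -0.3871  0.0438]
((496.1604309082031, -445.808837890625), (126.94966888427734, 77.4542236328125), 86.87834167480469)
S tab 254 med [ 0.5146 -0.4732  0.134 ] min [ 0.469  -0.9854  0.1016] max [ 0.5195 -0.4427  0.6095]
S mid 366 med [ 0.4773 -0.4716  0.073 ] min [ 0.4707 -0.4979  0.0566] max [ 0.5165 -0.415   0.0788]
```

View pics/crop1.png

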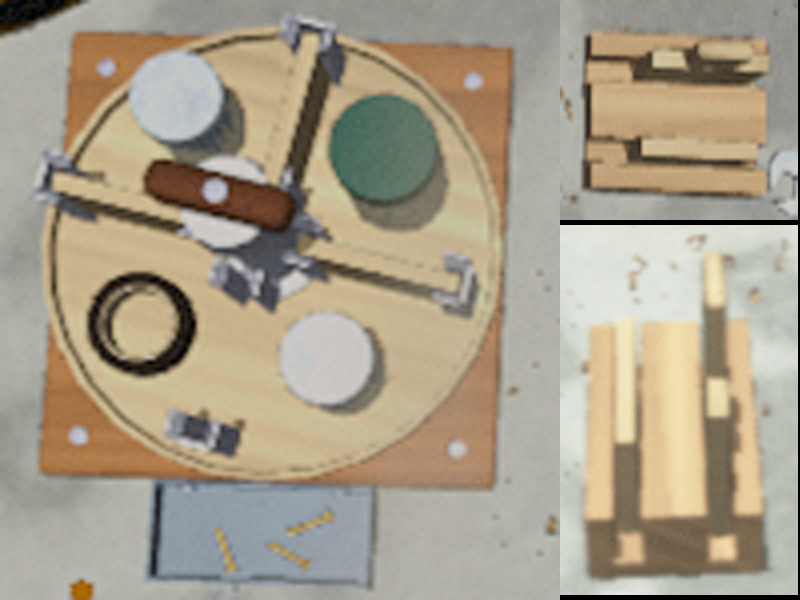

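The crop shows the empty slot between guides at crop (250,280) and (203,433), facing the robot. The green lid is at crop (384,148), and the tabbed divider is in the rack's far (+x) kerf. One more measurement covers the slot guides, plinth/tray direction and lid.

```bash
python3 - <<'E'
from h import *
ax=np.array([.566,-.109]);yaw=np.radians(-15.5);ex=np.array([np.cos(yaw),np.sin(yaw)]);ey=np.array([-ex[1],ex[0]])
for n in('top','side'):
    z=np.load(n+'0.npz');im,d=z['im'],z['d'];c=get_calibration(n);P=cloud(d,c);H=cv2.cvtColor(im,cv2.COLOR_RGB2HSV)
    r=P[...,:2]-ax;a=r@ex;b=r@ey;Z=P[...,2]
    m=(a<-17)&(Z>0)
    for nm,lo,hi in(('inner',-.05,-.012),('outer',-.115,-.075)):
        m=(a>lo)&(a<hi)&(abs(b)<.03)&(Z>.085)&(Z<.115)&(H[...,1]<60)
        if m.sum()>4:print(n,nm,m.sum(),'a',np.percentile(a[m],[3,50,97]).round(4),'b',np.percentile(b[m],[3,50,97]).round(4),'z',np.percentile(Z[m],[3,97]).round(3),'bmid',((b[m].min()+b[m].max())/2).round(4))
    # fixed divider tops: z=.09
    for nm,u1,u2 in(('+x',a,b),('+y',b,a),('-y',-b,a)):
        m=(u1>.035)&(u1<.09)&(abs(u2)<.012)&(Z>.084)&(Z<.096)
        if m.sum()>8:
            f=np.polyfit(u1[m],u2[m],1);print(n,'fixdiv',nm,m.sum(),'slope deg',np.degrees(f[0]).round(2),'off',f[1].round(4))
    m=(H[...,0]>60)&(H[...,0]<95)&(H[...,1]>70)&(Z>.108)&(Z<.13)&(np.hypot(*np.moveaxis(r,-1,0))<.115)
    (cx,cy),rad=cv2.minEnclosingCircle((P[m][:,:2]*1000).astype(np.float32));print(n,'lid',m.sum(),cx,cy,rad,Z[m].mean())
    m=(Z>.185)&(Z<.2)&(np.hypot(*np.moveaxis(r,-1,0))<.045)
    print(n,'handle',cv2.minAreaRect((P[m][:,:2]*1000).astype(np.float32)),m.sum())
    # tray: greyish-blue below plinth front, z<0.03
    m=(P[...,0]>.37)&(P[...,0]<.462)&(abs(P[...,1]+.1)<.09)&(Z>.004)&(Z<.03)&(H[...,1]<110)&(H[...,0]>85)&(H[...,0]<130)
    print(n,'tray',m.sum(),cv2.minAreaRect((P[m][:,:2]*1000).astype(np.float32)) if m.sum() else '')
    m=(H[...,0]<14)&(H[...,1]>90)&(Z>.006)&(Z<.02)&(np.hypot(*np.moveaxis(r,-1,0))<.18)
    print(n,'plinth',m.sum(),cv2.minAreaRect((P[m][:,:2]*1000).astype(np.float32)))
E
```

```text
top inner 77 a [-0.0404 -0.0233 -0.0123] b [-0.0262 -0.0001  0.0115] z [0.085 0.112] bmid -0.0088
top outer 72 a [-0.1044 -0.0984 -0.0908] b [-0.0105  0.0065  0.0115] z [0.088 0.108] bmid 0.0006
top fixdiv +x 150 slope deg -0.82 off 0.0005
top fixdiv +y 134 slope deg 2.28 off -0.0035
top fixdiv -y 147 slope deg 0.08 off -0.0011
top lid 161 600.2891845703125 -167.39883422851562 23.249231338500977 0.11845380011243105
top handle ((565.8272705078125, -108.6541748046875), (63.959983825683594, 18.13619613647461), 74.25616455078125) 400
top tray 382 ((425.6568298339844, -100.84835052490234), (109.59366607666016, 50.874855041503906), 86.19125366210938)
top plinth 405 ((570.0865478515625, -102.32299041748047), (242.90353393554688, 235.52670288085938), 86.83818054199219)
side inner 100 a [-0.0303 -0.0231 -0.0131] b [-0.0132 -0.0084  0.0092] z [0.086 0.107] bmid -0.0008
side outer 95 a [-0.1029 -0.0957 -0.0903] b [-0.0133 -0.009   0.0106] z [0.086 0.107] bmid -0.0014
side fixdiv +x 40 slope deg -4.04 off 0.0017
side fixdiv -y 65 slope deg -1.62 off 0.0021
side lid 220 599.8473510742188 -176.41845703125 25.54899024963379 0.11677380483742002
side handle ((565.505126953125, -114.19581604003906), (61.204166412353516, 16.422470092773438), 74.11448669433594) 156
side tray 408 ((425.6334228515625, -102.69869995117188), (116.94692993164062, 49.17808151245117), 87.12431335449219)
side plinth 1106 ((565.915771484375, -119.83283996582031), (219.13668823242188, 227.70730590820312), 85.97096252441406)
```

carry_out(offset=[[0, 0, 0], [0, 0, 0], [0, 0, 0], [0, 0, 0], [0, 0, 0]], delta_rot=[[-6.8, 0, 0], [-6.8, 0, 0], [-6.8, 0, 0], [-6.8, 0, 0], [-6.8, 0, 0]], fingers=0)

```text
time: 0.52
tool_pos: [0.2178, -0.6384, 0.2305]
tcp_rot: [0.504, 1.512, -0.502]
wrist_force: [-0.2, 0.6, 0.1]
width: 0.498
```

carry_out(offset=[[0, 0, 0], [0, 0, 0], [0, 0, 0], [0, 0, 0], [0, 0, 0]], delta_rot=[[-6.8, 0, 0], [-6.8, 0, 0], [-6.8, 0, 0], [-6.8, 0, 0], [-6.8, 0, 0]])

```text
time: 0.93
tool_pos: [0.2178, -0.6384, 0.2305]
tcp_rot: [0.04, 1.571, -0.038]
wrist_force: [-1.1, 0.1, 0.8]
width: 0.503
```

carry_out(offset=[[0, 2.21, 3.18], [0, 2.21, 3.18], [0, 2.21, 3.18], [0, 2.21, 3.18], [0, 2.21, 3.18]], delta_rot=[[0, 0, 0], [0, 0, 0], [0, 0, 0], [0, 0, 0], [0, 0, 0]])

```text
time: 1.35
tool_pos: [0.3837, -0.536, 0.2306]
tcp_rot: [0.045, 1.571, -0.043]
wrist_force: [1.2, -1.1, -0.3]
width: 0.504
```

carry_out(offset=[[0, 2.21, 3.18], [0, 2.21, 3.18], [0, 2.21, 3.18], [0, 2.21, 3.18], [0, 0, 0]], delta_rot=[[0, 0, 0], [0, 0, 0], [0, 0, 0], [0, 0, 0], [0, 0, 0]])

```text
time: 1.77
tool_pos: [0.5203, -0.4512, 0.2305]
tcp_rot: [0.041, 1.568, -0.037]
wrist_force: [-0.1, 0.5, -0.2]
width: 0.502
```

```bash
cat > g.py <<'E'
from h import *
import sys
def to(x,y,z,ang):
    s=read_state();M=Ro.from_rotvec(s['tcp_rot']).as_matrix()
    za=np.degrees(np.arctan2(M[1,2],M[0,2]))
    d=np.array([x,y,z])-s['tool_pos']
    print('pos',s['tool_pos'].round(4),'zang',za.round(2),'tilt',M[2].round(4),'F',s['wrist_force'].round(1),'w',round(s['width'],3),'t',round(s['time'],2),'q6',s['q'][5].round(2))
    print('turn x',(za-ang).round(2),'tool cm now',(M.T@d*100).round(2),'after turn',(Ro.from_euler('z',ang-za,degrees=True).as_matrix()@M).T.dot(d*100).round(2))
if __name__=='__main__': to(*map(float,sys.argv[1:5]))
E
python3 g.py .5148 -.455 .097 -3.2
```

```text
pos [ 0.5203 -0.4512  0.2305] zang -2.85 tilt [-1.      0.003   0.0024] F [-0.1  0.5 -0.2] w 0.502 t 1.77 q6 -0.7
turn x 0.35 tool cm now [13.34 -0.44 -0.56] after turn [13.34 -0.45 -0.55]
```

carry_out(offset=[[0, -0.44, -0.55], [3, 0, 0], [3, 0, 0], [3, 0, 0], [2, 0, 0]], delta_rot=[[0.3, 0, 0], [0, 0, 0], [0, 0, 0], [0, 0, 0], [0, 0, 0]])

```text
time: 2.18
tool_pos: [0.5057, -0.4601, 0.1177]
tcp_rot: [0.051, 1.574, -0.047]
wrist_force: [-0.8, 0.6, 0.3]
width: 0.501
```

carry_out(offset=[[1.5, 0, 0], [0.8, 0, 0], [0, 0, 0], [0, 0, 0], [0, 0, 0]], delta_rot=[[0, 0, 0], [0, 0, 0], [0, 0, 0], [0, 0, 0], [0, 0, 0]])

```text
time: 2.6
tool_pos: [0.5097, -0.4614, 0.1003]
tcp_rot: [0.046, 1.568, -0.049]
wrist_force: [1.3, -0.3, -0.1]
width: 0.499
```

```bash
python3 g.py .5148 -.455 .097 -3.2
```

```text
pos [ 0.5097 -0.4614  0.1003] zang -3.48 tilt [-1.     -0.0022  0.0024] F [ 1.3 -0.3 -0.1] w 0.499 t 2.6 q6 -0.71
turn x -0.28 tool cm now [0.33 0.67 0.47] after turn [0.33 0.67 0.47]
```

carry_out(offset=[[0, 0.67, 0.47], [0.3, 0, 0], [0, 0, 0], [0, 0, 0], [0, 0, 0]], delta_rot=[[0, 0, 0], [0, 0, 0], [0, 0, 0], [0, 0, 0], [0, 0, 0]])

```text
time: 3.02
tool_pos: [0.5142, -0.4536, 0.0955]
tcp_rot: [0.047, 1.57, -0.047]
wrist_force: [0.6, 0.2, 0.4]
width: 0.497
```

```bash
python3 g.py .5148 -.455 .097 -3.2
```

```text
pos [ 0.5142 -0.4536  0.0955] zang -3.44 tilt [-1.e+00 -2.e-04  1.e-04] F [0.6 0.2 0.4] w 0.497 t 3.02 q6 -0.7
turn x -0.24 tool cm now [-0.15 -0.14  0.07] after turn [-0.15 -0.14  0.07]
```

carry_out(offset=[[-0.2, -0.1, 0.05], [0, 0, 0], [0, 0, 0], [0, 0, 0], [0, 0, 0]], delta_rot=[[0, 0, 0], [0, 0, 0], [0, 0, 0], [0, 0, 0], [0, 0, 0]], fingers=-1, newtons=40)

```text
time: 3.43
tool_pos: [0.5153, -0.4551, 0.0977]
tcp_rot: [0.047, 1.569, -0.048]
wrist_force: [2.1, -0.8, 0.7]
width: 0.099
```

carry_out(offset=[[0, 0, 0], [0, 0, 0], [0, 0, 0], [0, 0, 0], [0, 0, 0]], delta_rot=[[0, 0, 0], [0, 0, 0], [0, 0, 0], [0, 0, 0], [0, 0, 0]])

```text
time: 3.85
tool_pos: [0.5151, -0.4551, 0.0977]
tcp_rot: [0.047, 1.569, -0.048]
wrist_force: [4.5, -1.6, 0.8]
width: 0.098
```

```bash
python3 g.py .5148 -.455 .22 -3.2
```

```text
pos [ 0.5151 -0.4551  0.0977] zang -3.46 tilt [-1.0e+00 -8.0e-04  1.4e-03] F [ 4.5 -1.6  0.8] w 0.098 t 3.85 q6 -0.7
turn x -0.26 tool cm now [-12.23  -0.    -0.02] after turn [-12.23  -0.    -0.02]
```

carry_out(offset=[[-1, 0, 0], [-3, 0, 0], [-3.6, 0, 0], [-3.6, 0, 0], [-3.5, 0, 0]], delta_rot=[[0, 0, 0], [0, 0, 0], [0, 0, 0], [0, 0, 0], [0, 0, 0]])

```text
time: 4.27
tool_pos: [0.5126, -0.4539, 0.2444]
tcp_rot: [0.05, 1.575, -0.046]
wrist_force: [0.6, -0.5, -0.6]
width: 0.099
```

carry_out(offset=[[0, 0, 0], [0, 0, 0], [0, 0, 0], [0, 0, 0], [0, 0, 0]], delta_rot=[[-3, 0, 0], [-7, 0, 0], [-7, 0, 0], [-7, 0, 0], [-7, 0, 0]])

```text
time: 4.68
tool_pos: [0.5127, -0.4541, 0.2431]
tcp_rot: [-0.379, 1.54, 0.384]
wrist_force: [0.6, 0.4, -1.0]
width: 0.099
```

carry_out(offset=[[0, 0, 0], [0, 0, 0], [0, 0, 0], [0, 0, 0], [0, 0, 0]], delta_rot=[[-7, 0, 0], [-7, 0, 0], [-7, 0, 0], [-7, 0, 0], [-7, 0, 0]])

```text
time: 5.1
tool_pos: [0.5127, -0.4541, 0.2429]
tcp_rot: [-0.85, 1.399, 0.857]
wrist_force: [0.7, -1.0, 0.3]
width: 0.101
```

carry_out(offset=[[0, 0, 0], [0, 0, 0], [0, 0, 0], [0, 0, 0], [0, 0, 0]], delta_rot=[[-7, 0, 0], [-4.7, 0, 0], [0, 0, 0], [0, 0, 0], [0, 0, 0]])

```text
time: 5.52
tool_pos: [0.5137, -0.4545, 0.2436]
tcp_rot: [-1.001, 1.329, 1.004]
wrist_force: [0.2, -0.2, -0.3]
width: 0.095
```

```bash
python3 g.py .5092 -.093 .245 74.25
```

```text
pos [ 0.5137 -0.4545  0.2436] zang 74.1 tilt [-1.e+00  2.e-03  5.e-04] F [ 0.2 -0.2 -0.3] w 0.095 t 5.52 q6 -2.05
turn x -0.15 tool cm now [-0.1  10.33 34.64] after turn [-0.1  10.24 34.67]
```

carry_out(offset=[[0, 0.6, 2], [0, 1.1, 3.7], [0, 1.1, 3.7], [0, 1.1, 3.7], [0, 1.1, 3.7]], delta_rot=[[0, 0, 0], [0, 0, 0], [0, 0, 0], [0, 0, 0], [0, 0, 0]])

```text
time: 5.93
tool_pos: [0.5112, -0.278, 0.244]
tcp_rot: [-1.002, 1.328, 1.003]
wrist_force: [0.3, 0.7, -1.5]
width: 0.105
```

carry_out(offset=[[0, 1.1, 3.7], [0, 1.1, 3.7], [0, 1.1, 3.7], [0, 1.1, 3.7], [0, 0.9, 2.9]], delta_rot=[[0, 0, 0], [0, 0, 0], [0, 0, 0], [0, 0, 0], [0, 0, 0]])

```text
time: 6.35
tool_pos: [0.5084, -0.0944, 0.2445]
tcp_rot: [-1.006, 1.33, 1.001]
wrist_force: [0.6, 0.5, -0.4]
width: 0.095
```

carry_out(offset=[[0, 0, 0], [0, 0, 0], [0, 0, 0], [0, 0, 0], [0, 0, 0]], delta_rot=[[0, 0, 0], [0, 0, 0], [0, 0, 0], [0, 0, 0], [0, 0, 0]])

```text
time: 6.77
tool_pos: [0.5091, -0.0959, 0.2442]
tcp_rot: [-1.003, 1.328, 1.003]
wrist_force: [-0.3, -0.9, -0.5]
width: 0.097
```

```bash
python3 g.py .5092 -.093 .245 74.25
```

```text
pos [ 0.5091 -0.0959  0.2442] zang 74.13 tilt [-1.e+00  2.e-04 -3.e-04] F [-0.3 -0.9 -0.5] w 0.097 t 6.77 q6 -1.53
turn x -0.12 tool cm now [-0.08  0.07  0.28] after turn [-0.08  0.07  0.28]
```

carry_out(offset=[[0, 0.07, 0.28], [1.5, 0, 0], [1.5, 0, 0], [1, 0, 0], [0, 0, 0]], delta_rot=[[0, 0, 0], [0, 0, 0], [0, 0, 0], [0, 0, 0], [0, 0, 0]])

```text
time: 7.18
tool_pos: [0.5073, -0.0919, 0.2014]
tcp_rot: [-1.0, 1.331, 1.007]
wrist_force: [-1.2, -0.5, -1.5]
width: 0.097
```

carry_out(offset=[[0, 0, 0], [0, 0, 0], [0, 0, 0], [0, 0, 0], [0, 0, 0]], delta_rot=[[0, 0, 0], [0, 0, 0], [0, 0, 0], [0, 0, 0], [0, 0, 0]])

```text
time: 7.6
tool_pos: [0.5097, -0.0919, 0.2051]
tcp_rot: [-1.005, 1.326, 1.003]
wrist_force: [-0.2, -0.7, -0.7]
width: 0.101
```

```bash
python3 g.py .5092 -.093 .113 74.25; python3 - <<'E'
from h import *
im,d,c=snap('side');im2,d2,c2=snap('top');np.savez('s1.npz',im=im,d=d,im2=im2,d2=d2)
a=cv2.resize(im[180:290,255:395],None,fx=5,fy=5,interpolation=cv2.INTER_CUBIC)[...,::-1]
cv2.imwrite('pics/s1.png',a)
ax=np.array([.566,-.109]);yaw=np.radians(-15.75);ex=np.array([np.cos(yaw),np.sin(yaw)]);ey=np.array([-ex[1],ex[0]])
P=cloud(d,c);H=cv2.cvtColor(im,cv2.COLOR_RGB2HSV);r=P[...,:2]-ax;A=r@ex;B=r@ey;Z=P[...,2]
m=(A>-.105)&(A<-.015)&(abs(B)<.02)&(Z>.12)&(Z<.2)&(H[...,0]<30)&(H[...,1]>50)
print('div',m.sum(),np.percentile(A[m],[1,50,99]).round(4),np.percentile(B[m],[2,50,98]).round(4),Z[m].min())
f=np.polyfit(A[m],B[m],1);print('slope',np.degrees(f[0]))
for lo,hi in((-.04,-.012),(-.115,-.085)):
  m=(A>lo)&(A<hi)&(abs(B)<.022)&(Z>.06)&(Z<.112)&(H[...,1]<70)
  print('guide',m.sum(),np.percentile(A[m],[2,50,98]).round(4),np.percentile(B[m],[2,50,98]).round(4))
E
```

```text
pos [ 0.5097 -0.0919  0.2051] zang 74.24 tilt [-1.0e+00 -1.4e-03  1.0e-04] F [-0.2 -0.7 -0.7] w 0.101 t 7.6 q6 -1.52
turn x -0.01 tool cm now [ 9.21  0.03 -0.11] after turn [ 9.21  0.03 -0.11]
div 1319 [-0.0967 -0.0574 -0.0202] [-0.0056 -0.0024  0.0013] 0.12008247026413435
slope 0.4046642276509711
guide 143 [-0.0315 -0.0243 -0.0129] [-0.0098 -0.0056  0.0131]
guide 132 [-0.1036 -0.0961 -0.088 ] [0.0024 0.0075 0.0219]
```

View pics/s1.png

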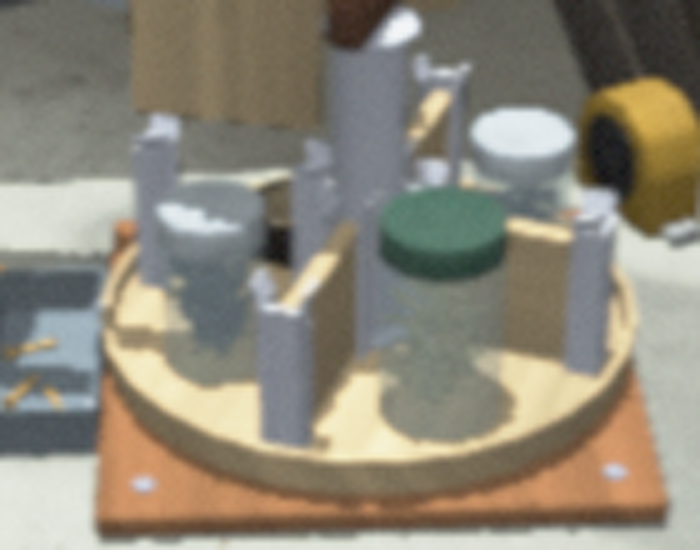

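carry_out(offset=[[0, 0, -0.2], [0.5, 0, 0], [0.5, 0, 0], [0.5, 0, 0], [0, 0, 0]], delta_rot=[[0, 0, 0], [0, 0, 0], [0, 0, 0], [0, 0, 0], [0, 0, 0]])

```text
time: 8.12
tool_pos: [0.5086, -0.0936, 0.1883]
tcp_rot: [-1.004, 1.327, 1.005]
wrist_force: [0.6, -0.6, -2.1]
width: 0.092
```

carry_out(offset=[[0.2, 0, 0], [0.2, 0, 0], [0.2, 0, 0], [0, 0, 0], [0, 0, 0]], delta_rot=[[0, 0, 0], [0, 0, 0], [0, 0, 0], [0, 0, 0], [0, 0, 0]])

```text
time: 8.53
tool_pos: [0.5096, -0.0928, 0.1842]
tcp_rot: [-1.004, 1.324, 1.004]
wrist_force: [1.2, 4.4, 5.2]
width: 0.102
```

```bash
python3 g.py .5092 -.093 .1135 74.25; python3 - <<'E'
from h import *
im,d,c=snap('side')
a=cv2.resize(im[180:250,270:350],None,fx=7,fy=7,interpolation=cv2.INTER_CUBIC)[...,::-1]
cv2.imwrite('pics/s2.png',a)
E
```

```text
pos [ 0.5096 -0.0928  0.1842] zang 74.25 tilt [-1.     -0.0017  0.0023] F [1.2 4.4 5.2] w 0.102 t 8.53 q6 -1.53
turn x 0.0 tool cm now [ 7.07  0.05 -0.05] after turn [ 7.07  0.05 -0.05]
```

View pics/s2.png

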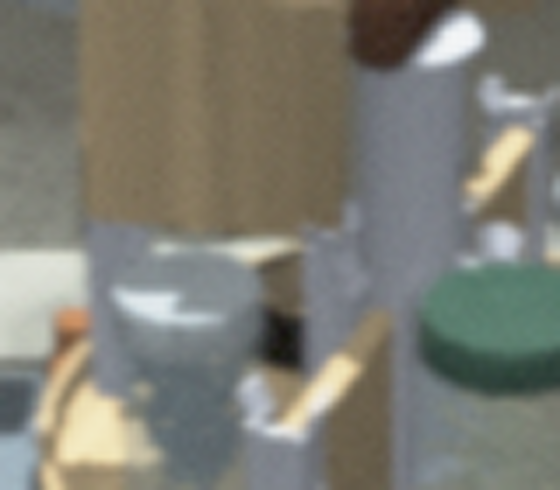

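The divider's lower edge (crop y≈225) hides the near lips, and there is a +y/+z contact force, so it appears to sit on or outside the near (-y side) lips. I'll raise it a little and compute from rays.

carry_out(offset=[[-0.5, 0, 0], [-0.5, 0, 0], [-0.5, 0, 0], [0, 0, 0], [0, 0, 0]], delta_rot=[[0, 0, 0], [0, 0, 0], [0, 0, 0], [0, 0, 0], [0, 0, 0]])

```text
time: 9.0
tool_pos: [0.5085, -0.0943, 0.1985]
tcp_rot: [-1.005, 1.328, 1.004]
wrist_force: [-0.1, 0.7, -1.8]
width: 0.096
```

```bash
python3 g.py .5092 -.093 .1135 74.25; python3 - <<'E'
from h import *
ax=np.array([.566,-.109]);yaw=np.radians(-15.75);ex=np.array([np.cos(yaw),np.sin(yaw)]);ey=np.array([-ex[1],ex[0]])
ims,ds,c=snap('side')
z0=np.load('side0.npz')
def AB(d):
    P=cloud(d,c);r=P[...,:2]-ax;return r@ex,r@ey,P[...,2]
A,B,Z=AB(ds);H=cv2.cvtColor(ims,cv2.COLOR_RGB2HSV)
m=(A>-.105)&(A<-.015)&(abs(B)<.025)&(Z>.115)&(Z<.17)&(H[...,0]<30)&(H[...,1]>50)
X=np.c_[A[m]+.059,Z[m]-.113,np.ones(m.sum())];f=np.linalg.lstsq(X,B[m],rcond=None)[0]
print('div near face: dB/dA,dB/dZ,B at bottom',f.round(4),'res',np.std(B[m]-X@f).round(4),'zmin',np.percentile(Z[m],1))
print('A range',np.percentile(A[m],[1,99]).round(4))
A,B,Z=AB(z0['d']);H=cv2.cvtColor(z0['im'],cv2.COLOR_RGB2HSV)
for lo,hi in((-.04,-.014),(-.112,-.085)):
  for zl,zh in((.06,.075),(.075,.09),(.09,.098),(.098,.104),(.104,.111)):
    m=(A>lo)&(A<hi)&(abs(B)<.025)&(Z>zl)&(Z<zh)&(H[...,1]<60)
    if m.sum()>3:print(lo,zl,m.sum(),'A',np.percentile(A[m],[5,50,95]).round(4),'B',np.sort(B[m])[::max(1,m.sum()//8)].round(4))
zt=np.load('top0.npz');c=get_calibration('top');A,B,Z=AB(zt['d'])
for lo,hi in((-.04,-.014),(-.112,-.085)):
  for zl,zh in((.075,.098),(.098,.104),(.104,.112)):
    m=(A>lo)&(A<hi)&(abs(B)<.025)&(Z>zl)&(Z<zh)
    if m.sum()>3:print('top',lo,zl,m.sum(),'A',np.percentile(A[m],[5,50,95]).round(4),'B',np.sort(B[m])[::max(1,m.sum()//8)].round(4))
E
```

```text
pos [ 0.5085 -0.0943  0.1985] zang 74.22 tilt [-1.e+00 -2.e-04 -8.e-04] F [-0.1  0.7 -1.8] w 0.096 t 9.0 q6 -1.53
turn x -0.03 tool cm now [ 8.5  -0.03  0.15] after turn [ 8.5  -0.03  0.15]
div near face: dB/dA,dB/dZ,B at bottom [ 0.001  -0.0014 -0.0052] res 0.0017 zmin 0.11574904135066637
A range [-0.0985 -0.0213]
-0.04 0.06 49 A [-0.03   -0.0235 -0.0182] B [-0.0139 -0.0116 -0.0111 -0.0105 -0.0101 -0.0095  0.0032  0.0053  0.0081]
-0.04 0.075 48 A [-0.0298 -0.0225 -0.0183] B [-0.0134 -0.0114 -0.0109 -0.0105 -0.0102 -0.0086 -0.0066  0.0052]
-0.04 0.09 28 A [-0.0302 -0.0236 -0.019 ] B [-0.0128 -0.0116 -0.0106 -0.0101 -0.0096 -0.0085 -0.0079  0.0052  0.0059
  0.0089]
-0.04 0.098 33 A [-0.0302 -0.0241 -0.0183] B [-0.013  -0.0122 -0.0106  0.0026  0.0047  0.0066  0.008   0.0089  0.0126]
-0.04 0.104 13 A [-0.0291 -0.0227 -0.0185] B [-0.0144 -0.0142 -0.0138 -0.0133 -0.0129 -0.0112  0.0061  0.0069  0.0077
  0.0077  0.0079  0.0088  0.0099]
-0.112 0.06 48 A [-0.1029 -0.0937 -0.0902] B [-0.0132 -0.0115 -0.0104 -0.0101 -0.0092 -0.0078  0.0031  0.0054]
-0.112 0.075 50 A [-0.103  -0.0953 -0.0904] B
[... 576 characters left out ...]
0063  0.0065  0.0068
  0.0081]
top -0.04 0.098 31 A [-0.0306 -0.0241 -0.0152] B [-0.0106 -0.0086 -0.007  -0.0053 -0.0002  0.0068  0.0073  0.0082  0.0086
  0.0097  0.0113]
top -0.04 0.104 17 A [-0.0298 -0.0234 -0.0153] B [-0.0114 -0.01   -0.0093 -0.002   0.0093  0.0102  0.0107  0.0114  0.0122]
top -0.112 0.075 38 A [-0.1047 -0.0989 -0.0917] B [-0.009  -0.0087 -0.0086 -0.0082  0.0016  0.0059  0.0061  0.0064  0.0067
  0.0079]
top -0.112 0.098 28 A [-0.1037 -0.0984 -0.0907] B [-0.0091 -0.0075 -0.0063 -0.004   0.0035  0.0069  0.0079  0.0082  0.0086
  0.0118]
top -0.112 0.104 22 A [-0.1021 -0.0976 -0.0923] B [-0.0116 -0.0109 -0.0103 -0.0099 -0.0088  0.0091  0.0096  0.0101  0.0103
  0.0106  0.0111]
```

```bash
python3 - <<'E'
from h import *
ax=np.array([.566,-.109]);yaw=np.radians(-15.75);ex=np.array([np.cos(yaw),np.sin(yaw)]);ey=np.array([-ex[1],ex[0]])
ims,ds,c=snap('side');R=np.array(c['R']);t=np.array(c['t'])
def px(A,B,Z):
    X=R@np.r_[ax+A*ex+B*ey,Z]+t;return np.array([c['fx']*X[0]/X[2]+c['cx'],c['fy']*X[1]/X[2]+c['cy']])
for n,p in dict(nearlip=(-.097,-.013,.107),farlip=(-.097,.009,.107),nearguide98=(-.097,-.0105,.098),divbot_now=(-.097,-.0052,.1128),divbot_contact=(-.097,-.0045,.0985)).items():
    q=px(*p);print(n,q.round(1),'s2crop',((q-[270,180])*7).round(0))
P=cloud(ds,c)
for u in(284,288,300,310,316):
    print(u,[(v,P[v,u,2].round(3),((P[v,u,:2]-ax)@ey).round(3),tuple(ims[v,u])) for v in range(199,214,2)])
a=np.vstack([cv2.resize(i[185:225,270:345],None,fx=8,fy=8,interpolation=cv2.INTER_CUBIC)[...,::-1] for i in(np.load('side0.npz')['im'],ims)])
cv2.imwrite('pics/s3.png',a[:600])
E
```

```text
nearlip [281.  210.5] s2crop [ 77. 214.]
farlip [283.5 205.4] s2crop [ 95. 178.]
nearguide98 [281.5 213.7] s2crop [ 81. 236.]
divbot_now [281.8 206.3] s2crop [ 82. 184.]
divbot_contact [282.2 212. ] s2crop [ 85. 224.]
284 [(199, np.float64(0.13), np.float64(-0.005), (np.uint8(132), np.uint8(119), np.uint8(93))), (201, np.float64(0.125), np.float64(-0.003), (np.uint8(129), np.uint8(118), np.uint8(93))), (203, np.float64(0.121), np.float64(-0.005), (np.uint8(133), np.uint8(119), np.uint8(92))), (205, np.float64(0.115), np.float64(-0.003), (np.uint8(139), np.uint8(131), np.uint8(116))), (207, np.float64(0.105), np.float64(0.007), (np.uint8(156), np.uint8(160), np.uint8(164))), (209, np.float64(0.099), np.float64(0.008), (np.uint8(151), np.uint8(157), np.uint8(163))), (211, np.float64(0.094), np.float64(0.008), (np.uint8(124), np.uint8(130), np.uint8(138))), (213, np.float64(0.089), np.float64(0.008), (np.uint8(125), np.uint8(130), np.uint8(138)))]
288 [(199, np.float64(0.131), np.float64(-0.005), (np.uint8(127), np.uint8(115), np.uint8(90))), (201, np.float64(0.126), np.float64(-0.005),
[... 2120 characters left out ...]
at64(-0.007), (np.uint8(108), np.uint8(98), np.uint8(78))), (201, np.float64(0.131), np.float64(-0.003), (np.uint8(111), np.uint8(99), np.uint8(80))), (203, np.float64(0.127), np.float64(-0.005), (np.uint8(108), np.uint8(99), np.uint8(79))), (205, np.float64(0.124), np.float64(-0.007), (np.uint8(109), np.uint8(99), np.uint8(79))), (207, np.float64(0.119), np.float64(-0.007), (np.uint8(111), np.uint8(102), np.uint8(80))), (209, np.float64(0.113), np.float64(-0.005), (np.uint8(116), np.uint8(110), np.uint8(101))), (211, np.float64(0.1), np.float64(0.009), (np.uint8(129), np.uint8(132), np.uint8(134))), (213, np.float64(0.105), np.float64(-0.008), (np.uint8(134), np.uint8(138), np.uint8(146)))]
```

View pics/s3.png

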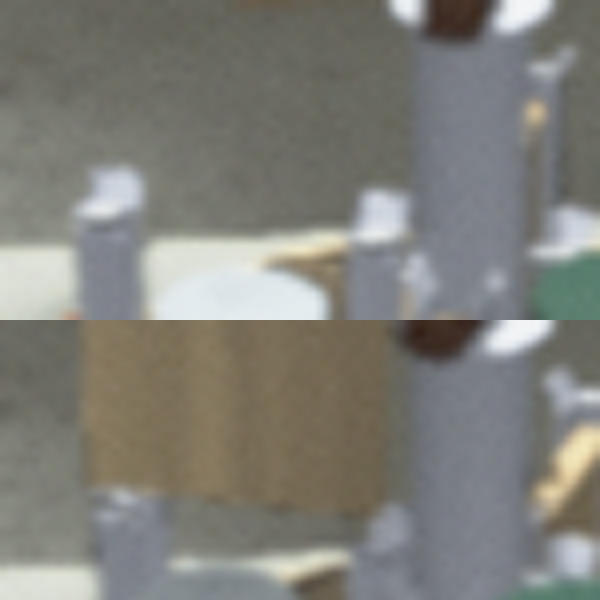

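The deck has turned since the start. In the lower strip the outer guide is about 2.5 px further right and sits behind the divider plane, and it was already so before the contact. I'll re-measure the deck angle.

```bash
cat > deck.py <<'E'
from h import *
ax=np.array([.566,-.109])
def guides():
    im,d,c=snap('side');P=cloud(d,c);H=cv2.cvtColor(im,cv2.COLOR_RGB2HSV);r=P[...,:2]-ax;Z=P[...,2];rad=np.hypot(r[...,0],r[...,1])
    th=np.degrees(np.arctan2(r[...,1],r[...,0]))%360
    m=(rad>.086)&(rad<.108)&(Z>.055)&(Z<.098)&(H[...,1]<75)
    h=np.histogram(th[m],bins=np.arange(0,361,5));print('side guide angles',[(int(a),int(n)) for n,a in zip(*h) if n>5])
    im,d,c=snap('top');P=cloud(d,c);H=cv2.cvtColor(im,cv2.COLOR_RGB2HSV);r=P[...,:2]-ax;Z=P[...,2];rad=np.hypot(r[...,0],r[...,1])
    th=np.degrees(np.arctan2(r[...,1],r[...,0]))%360
    m=(rad>.088)&(rad<.108)&(Z>.085)&(Z<.111)
    h=np.histogram(th[m],bins=np.arange(0,361,5));print('top guide angles',[(int(a),int(n)) for n,a in zip(*h) if n>5])
    for a,n in zip(h[1],h[0]):pass
    m=(rad<.04)&(Z>.183)&(Z<.202)&(H[...,0]<20)&(H[...,1]>90)
    if m.sum()>20:print('handle',m.sum(),cv2.minAreaRect((P[m][:,:2]*1000).astype(np.float32)))
    m=(H[...,0]>60)&(H[...,0]<95)&(H[...,1]>70)&(Z>.108)&(Z<.13)&(rad<.115)
    if m.sum()>20:print('green',m.sum(),np.median(P[m],0).round(4),cv2.minEnclosingCircle((P[m][:,:2]*1000).astype(np.float32)))
    m=(H[...,1]<40)&(H[...,2]>140)&(Z>.098)&(Z<.109)&(rad<.12)
    n,l,st,ce=cv2.connectedComponentsWithStats(m.astype(np.uint8))
    for i in range(1,n):
        if st[i,4]>60:
            q=P[l==i][:,:2];print('white',st[i,4],np.median(q,0).round(4),'ang',np.degrees(np.arctan2(*(np.median(q,0)-ax)[::-1])).round(1))
    return im,d
if __name__=='__main__':
    im,d=guides();cv2.imwrite('pics/t4.png',cv2.resize(im[165:325,165:325],None,fx=3.6,fy=3.6,interpolation=cv2.INTER_CUBIC)[...,::-1])
E
python3 deck.py; python3 g.py .5092 -.093 .1135 74.25
```

```text
side guide angles [(5, 12), (55, 56), (60, 27), (65, 22), (145, 16), (150, 16), (155, 81), (160, 11), (195, 16), (200, 46), (205, 58), (210, 13), (235, 33), (240, 78), (245, 89), (270, 74), (275, 82), (280, 78), (285, 67), (290, 52), (295, 27), (325, 152), (330, 32), (335, 13)]
top guide angles [(10, 10), (15, 11), (20, 10), (145, 24), (150, 11), (155, 8), (190, 8), (195, 14), (200, 14), (235, 27), (240, 39), (245, 34), (275, 7), (325, 23), (330, 33), (335, 44)]
handle 275 ((564.5526733398438, -113.34082794189453), (51.21505355834961, 41.261226654052734), 21.949445724487305)
green 110 [ 0.589  -0.1623  0.1185] ((589.3616943359375, -167.17420959472656), 20.977649688720703)
white 400 [ 0.6343 -0.0873] ang 17.6
white 298 [ 0.4941 -0.1352] ang -160.0
pos [ 0.5083 -0.0939  0.1979] zang 74.23 tilt [-1.e+00  8.e-04 -3.e-04] F [ 0.1 -0.3 -0.9] w 0.097 t 9.2 q6 -1.53
turn x -0.02 tool cm now [ 8.44 -0.07  0.11] after turn [ 8.44 -0.07  0.11]
```

View pics/t4.png

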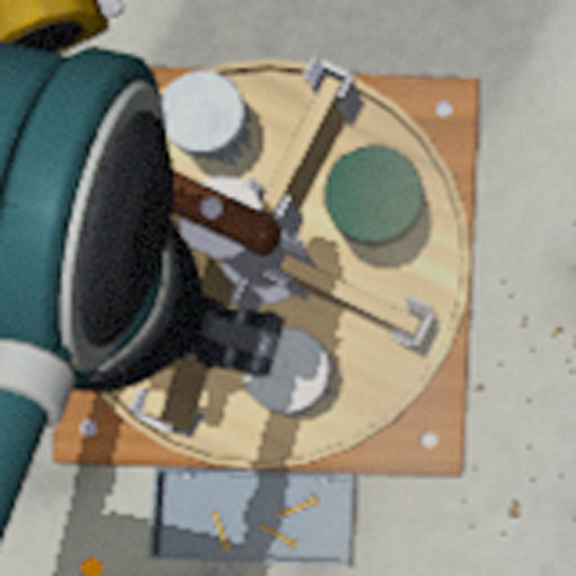

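```bash
cat > yaw.py <<'E'
from h import *
ax=np.array([.566,-.109])
def yaw(d,guess,c=get_calibration('top'),v=True):
    P=cloud(d,c);r=P[...,:2]-ax;Z=P[...,2];rad=np.hypot(r[...,0],r[...,1]);th=np.degrees(np.arctan2(r[...,1],r[...,0]))
    out=[]
    for off in(0,-90,90,180):
        dth=(th-guess-off+180)%360-180
        m=(rad>.04)&(rad<.085)&(abs(rad*np.sin(np.radians(dth)))<.010)&(abs(dth)<40)&(Z>.086)&(Z<.094)
        if m.sum()<60: continue
        b=rad*np.sin(np.radians(dth));a=rad*np.cos(np.radians(dth));f=np.polyfit(a[m],b[m],1)
        out.append((off,int(m.sum()),round(guess+np.degrees(f[0]),2),round(guess+np.degrees(np.median(b[m])/np.median(a[m])),2)))
    return out
if __name__=='__main__':
    print('t0',yaw(np.load('top0.npz')['d'],-15.75))
    print('s1',[yaw(np.load('s1.npz')['d2'],g) for g in(-15.75,-26.5)])
    im,d,c=snap('top');print('now',yaw(d,-26.5),yaw(d,-27.5))
    print(read_state()['time'])
E
python3 yaw.py
```

```text
t0 [(0, 115, np.float64(-15.98), np.float64(-15.65)), (-90, 113, np.float64(-15.44), np.float64(-16.37)), (90, 106, np.float64(-18.1), np.float64(-14.94))]
s1 [[], [(0, 106, np.float64(-26.27), np.float64(-26.06)), (-90, 115, np.float64(-26.39), np.float64(-26.54))]]
now [(0, 116, np.float64(-27.08), np.float64(-27.19)), (-90, 116, np.float64(-27.41), np.float64(-27.69))] [(0, 116, np.float64(-27.12), np.float64(-27.17)), (-90, 116, np.float64(-27.45), np.float64(-27.8))]
9.25
```

carry_out(offset=[[-1, 0, 0], [0, 0, 0], [0, 0, 0], [0, 0, 0], [0, 0, 0]], delta_rot=[[0, 0, 0], [5.7, 0, 0], [5.7, 0, 0], [0, 0, 0], [0, 0, 0]])

```text
time: 9.67
tool_pos: [0.5088, -0.0938, 0.2088]
tcp_rot: [-0.856, 1.396, 0.855]
wrist_force: [-0.4, -0.4, -0.4]
width: 0.096
```

carry_out(offset=[[0, 0, 0], [0, 0, 0], [0, 0, 0], [0, 0, 0], [0, 0, 0]], delta_rot=[[0, 0, 0], [0, 0, 0], [0, 0, 0], [0, 0, 0], [0, 0, 0]])

```text
time: 10.08
tool_pos: [0.5086, -0.0938, 0.2082]
tcp_rot: [-0.854, 1.397, 0.854]
wrist_force: [0.4, 0.4, -0.9]
width: 0.098
```

```bash
python3 yaw.py; python3 g.py .5135 -.0820 .1135 62.8
```

```text
t0 [(0, 115, np.float64(-15.98), np.float64(-15.65)), (-90, 113, np.float64(-15.44), np.float64(-16.37)), (90, 106, np.float64(-18.1), np.float64(-14.94))]
s1 [[], [(0, 106, np.float64(-26.27), np.float64(-26.06)), (-90, 115, np.float64(-26.39), np.float64(-26.54))]]
now [(0, 116, np.float64(-26.87), np.float64(-27.16)), (-90, 118, np.float64(-27.76), np.float64(-27.76))] [(0, 116, np.float64(-26.92), np.float64(-27.06)), (-90, 118, np.float64(-27.8), np.float64(-27.8))]
10.1333
pos [ 0.5086 -0.0938  0.2082] zang 62.86 tilt [-1.e+00  1.e-04 -0.e+00] F [-0.2 -0.2 -0. ] w 0.1 t 10.13 q6 -1.33
turn x 0.06 tool cm now [9.47 0.1  1.27] after turn [9.47 0.1  1.27]
```

carry_out(offset=[[0, 0.1, 0.6], [0, 0, 0.6], [0.5, 0, 0], [0.4, 0, 0], [0, 0, 0]], delta_rot=[[0, 0, 0], [0, 0, 0], [0, 0, 0], [0, 0, 0], [0, 0, 0]])

```text
time: 10.55
tool_pos: [0.5124, -0.0822, 0.1979]
tcp_rot: [-0.853, 1.399, 0.855]
wrist_force: [-0.2, 1.0, -0.7]
width: 0.097
```

carry_out(offset=[[0, 0, 0], [0, 0, 0], [0, 0, 0], [0, 0, 0], [0, 0, 0]], delta_rot=[[0, 0, 0], [0, 0, 0], [0, 0, 0], [0, 0, 0], [0, 0, 0]])

```text
time: 10.97
tool_pos: [0.5133, -0.0828, 0.1995]
tcp_rot: [-0.853, 1.397, 0.853]
wrist_force: [0.5, -1.3, -0.5]
width: 0.1
```

```bash
cat > rel.py <<'E'
from h import *
import sys
ax=np.array([.566,-.109]);Y=float(sys.argv[1]);yw=np.radians(Y);ex=np.array([np.cos(yw),np.sin(yw)]);ey=np.array([-ex[1],ex[0]])
s=read_state();r=s['tool_pos'][:2]-ax;print('TCP A,B',(r@ex).round(4),(r@ey).round(4))
im,d,c=snap('side');P=cloud(d,c);H=cv2.cvtColor(im,cv2.COLOR_RGB2HSV);r=P[...,:2]-ax;A=r@ex;B=r@ey;Z=P[...,2]
m=(A>-.105)&(A<-.015)&(abs(B)<.025)&(Z>.125)&(Z<.17)&(H[...,0]<30)&(H[...,1]>50)
f=np.linalg.lstsq(np.c_[A[m]+.059,Z[m]-.113,np.ones(m.sum())],B[m],rcond=None)[0];print('div face slopes,B',f.round(4),'centre B',(f[2]+.0045).round(4),'A',np.percentile(A[m],[1,99]).round(4))
for lo,hi in((-.04,-.014),(-.112,-.085)):
  for zl,zh in((.05,.095),(.1,.112)):
    m=(A>lo)&(A<hi)&(abs(B)<.025)&(Z>zl)&(Z<zh)&(H[...,1]<60)
    if m.sum()>3:print(lo,zl,m.sum(),'A',np.percentile(A[m],[5,50,95]).round(4),'B',np.sort(B[m])[::max(1,m.sum()//10)].round(4))
cv2.imwrite('pics/r.png',cv2.resize(im[180:280,260:400],None,fx=5.6,fy=5.6,interpolation=cv2.INTER_CUBIC)[...,::-1])
E
python3 rel.py -27.3; python3 g.py .5135 -.0820 .1135 62.7
```

```text
TCP A,B -0.0589 -0.0009
div face slopes,B [ 0.0067 -0.0055 -0.0046] centre B -0.0001 A [-0.0975 -0.0205]
-0.04 0.05 97 A [-0.0302 -0.0247 -0.0187] B [-0.0132 -0.0122 -0.0114 -0.011  -0.0107 -0.0102 -0.01   -0.0096 -0.0092
 -0.0087 -0.0069]
-0.04 0.1 30 A [-0.0293 -0.0241 -0.0194] B [-0.0143 -0.0133 -0.0126 -0.0111  0.0043  0.0053  0.0063  0.0067  0.0073
  0.009 ]
-0.112 0.05 115 A [-0.1032 -0.0967 -0.0903] B [-0.0135 -0.0119 -0.0114 -0.0108 -0.0103 -0.0099 -0.0095 -0.0087 -0.007
  0.0045  0.0065]
-0.112 0.1 35 A [-0.1022 -0.0957 -0.0902] B [-0.0155 -0.0132 -0.0128 -0.012  -0.0103  0.0052  0.0057  0.0066  0.007
  0.0078  0.0084  0.0102]
pos [ 0.5133 -0.0827  0.1994] zang 62.83 tilt [-1.e+00 -3.e-04  1.e-04] F [-0.5  0.1 -0.5] w 0.096 t 11.02 q6 -1.3
turn x 0.13 tool cm now [8.59 0.02 0.08] after turn [8.59 0.02 0.07]
```

carry_out(offset=[[0, 0, -0.13], [0.5, 0, 0], [0.5, 0, 0], [0.5, 0, 0], [0.5, 0, 0]], delta_rot=[[0, 0, 0], [0, 0, 0], [0, 0, 0], [0, 0, 0], [0, 0, 0]])

```text
time: 11.43
tool_pos: [0.5123, -0.0837, 0.1784]
tcp_rot: [-0.853, 1.397, 0.854]
wrist_force: [0.2, 0.1, -0.6]
width: 0.095
```

carry_out(offset=[[0.3, 0, 0], [0.3, 0, 0], [0.3, 0, 0], [0, 0, 0], [0, 0, 0]], delta_rot=[[0, 0, 0], [0, 0, 0], [0, 0, 0], [0, 0, 0], [0, 0, 0]])

```text
time: 11.85
tool_pos: [0.5125, -0.0838, 0.1701]
tcp_rot: [-0.853, 1.397, 0.854]
wrist_force: [1.3, 0.0, -0.3]
width: 0.1
```

```bash
python3 rel.py -27.3; python3 g.py .5135 -.0820 .1135 62.7
```

```text
TCP A,B -0.0591 -0.0021
div face slopes,B [ 0.0135  0.0133 -0.0065] centre B -0.002 A [-0.0966 -0.0198]
-0.04 0.05 100 A [-0.0308 -0.025  -0.0186] B [-0.0135 -0.0118 -0.0113 -0.0106 -0.0104 -0.0101 -0.0097 -0.0092 -0.0088
 -0.0072]
-0.04 0.1 31 A [-0.0314 -0.0224 -0.0192] B [-0.0154 -0.0145 -0.0128 -0.0122 -0.0098 -0.0077 -0.0064 -0.0022  0.0003
  0.0073  0.0092]
-0.112 0.05 103 A [-0.1036 -0.0974 -0.0891] B [-0.0134 -0.0121 -0.0114 -0.0109 -0.0105 -0.0102 -0.0096 -0.0091 -0.0083
 -0.0072  0.0057]
-0.112 0.1 24 A [-0.1009 -0.0951 -0.0889] B [-0.0151 -0.0142 -0.0135 -0.0129 -0.0126 -0.0125 -0.012  -0.0096 -0.0078
 -0.0074 -0.0072 -0.0057]
pos [ 0.5127 -0.0838  0.1703] zang 62.84 tilt [-1.e+00 -1.e-04  0.e+00] F [-0.5  0.   0.1] w 0.099 t 11.9 q6 -1.31
turn x 0.14 tool cm now [5.68 0.01 0.2 ] after turn [5.68 0.01 0.2 ]
```

View pics/r.png

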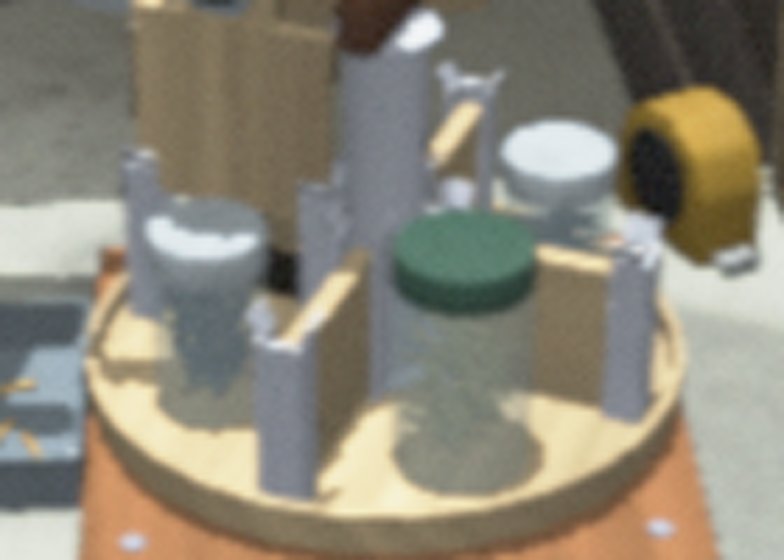

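The divider's lower edge is now behind the near guides at (140,160) and (315,190), with no contact force, so it's in the slot. I'll lower it.

carry_out(offset=[[0.6, 0, 0], [1, 0, 0], [1, 0, 0], [1, 0, 0], [0.6, 0, 0]], delta_rot=[[0, 0, 0], [0, 0, 0], [0, 0, 0], [0, 0, 0], [0, 0, 0]])

```text
time: 12.32
tool_pos: [0.512, -0.0838, 0.1262]
tcp_rot: [-0.853, 1.398, 0.854]
wrist_force: [0.7, 0.2, -1.2]
width: 0.096
```

carry_out(offset=[[0.4, 0, 0], [0.4, 0, 0], [0.3, 0, 0], [0.2, 0, 0], [0, 0, 0]], delta_rot=[[0, 0, 0], [0, 0, 0], [0, 0, 0], [0, 0, 0], [0, 0, 0]])

```text
time: 12.73
tool_pos: [0.5122, -0.0837, 0.1148]
tcp_rot: [-0.853, 1.398, 0.854]
wrist_force: [-0.3, 0.4, -0.6]
width: 0.103
```

```bash
python3 g.py .5135 -.0820 .1135 62.7
```

```text
pos [ 0.5122 -0.0837  0.1148] zang 62.84 tilt [-1.e+00  9.e-04 -2.e-04] F [-0.3  0.4 -0.6] w 0.103 t 12.73 q6 -1.31
turn x 0.14 tool cm now [ 0.13 -0.04  0.21] after turn [ 0.13 -0.03  0.21]
```

carry_out(offset=[[0.1, 0, 0], [0.1, 0, 0], [0.05, 0, 0], [0, 0, 0], [0, 0, 0]], delta_rot=[[0, 0, 0], [0, 0, 0], [0, 0, 0], [0, 0, 0], [0, 0, 0]])

```text
time: 13.15
tool_pos: [0.513, -0.0838, 0.1141]
tcp_rot: [-0.854, 1.396, 0.853]
wrist_force: [-2.2, 0.9, 5.8]
width: 0.097
```

```bash
python3 g.py .5135 -.0820 .1135 62.7
```

```text
pos [ 0.513  -0.0838  0.1141] zang 62.84 tilt [-1.e+00 -7.e-04  3.e-04] F [-2.2  0.9  5.8] w 0.097 t 13.15 q6 -1.31
turn x 0.14 tool cm now [0.06 0.04 0.18] after turn [0.06 0.04 0.18]
```

carry_out(offset=[[0, 0, 0], [0, 0, 0], [0, 0, 0], [0, 0, 0], [0, 0, 0]], delta_rot=[[0, 0, 0], [0, 0, 0], [0, 0, 0], [0, 0, 0], [0, 0, 0]], fingers=-0.3)

```text
time: 13.57
tool_pos: [0.5126, -0.0838, 0.1127]
tcp_rot: [-0.853, 1.397, 0.853]
wrist_force: [0.5, 0.7, -0.8]
width: 0.35
```

carry_out(offset=[[-0.6, 0, 0], [-3, 0, 0], [-3.5, 0, 0], [-3.5, 0, 0], [-2, 0, 0]], delta_rot=[[0, 0, 0], [0, 0, 0], [0, 0, 0], [0, 0, 0], [0, 0, 0]])

```text
time: 13.98
tool_pos: [0.5143, -0.0842, 0.2435]
tcp_rot: [-0.856, 1.393, 0.85]
wrist_force: [0.4, -0.0, 0.8]
width: 0.347
```

carry_out(offset=[[-1.5, 0, 0], [0, 0, 0], [0, 0, 0], [0, 0, 0], [0, 0, 0]], delta_rot=[[0, 0, 0], [7, 0, 0], [7, 0, 0], [7, 0, 0], [7, 0, 0]])

```text
time: 14.4
tool_pos: [0.5127, -0.0838, 0.2545]
tcp_rot: [-0.472, 1.518, 0.471]
wrist_force: [0.0, -0.2, -0.7]
width: 0.349
```

```bash
python3 g.py .566 -.109 .25 -27.3; python3 yaw.py | tail -2; python3 - <<'E'
from h import *
ax=np.array([.566,-.109]);yw=np.radians(-27.3);ex=np.array([np.cos(yw),np.sin(yw)]);ey=np.array([-ex[1],ex[0]])
for n in('side','top'):
    im,d,c=snap(n);P=cloud(d,c);H=cv2.cvtColor(im,cv2.COLOR_RGB2HSV);r=P[...,:2]-ax;A=r@ex;B=r@ey;Z=P[...,2]
    m=(A>-.085)&(A<-.033)&(abs(B)<.015)&(Z>.06)&(Z<.25)&(H[...,0]<30)&(H[...,1]>50)
    print(n,m.sum(),'tab A',np.percentile(A[m],[2,98]).round(4),'B',np.median(B[m]).round(4),'ztop',np.percentile(Z[m],[90,98,100]).round(4))
    m=(A>-.097)&(A<-.08)&(abs(B)<.015)&(Z>.08)&(Z<.25)&(H[...,0]<30)&(H[...,1]>50)
    print('shoulder',m.sum(),np.percentile(Z[m],[50,95,100]).round(4) if m.sum() else '')
    if n=='side':cv2.imwrite('pics/r2.png',cv2.resize(im[180:280,260:400],None,fx=5.6,fy=5.6,interpolation=cv2.INTER_CUBIC)[...,::-1])
E
```

```text
pos [ 0.5127 -0.0838  0.2545] zang 34.49 tilt [-1.e+00 -5.e-04  5.e-04] F [ 0.  -0.2 -0.7] w 0.349 t 14.4 q6 -0.81
turn x 61.79 tool cm now [ 0.45 -5.1   2.97] after turn [0.45 0.21 5.89]
now [(0, 112, np.float64(-26.99), np.float64(-27.31)), (-90, 114, np.float64(-27.68), np.float64(-27.72)), (90, 77, np.float64(-34.08), np.float64(-25.89))] [(0, 112, np.float64(-27.04), np.float64(-27.19)), (-90, 114, np.float64(-27.72), np.float64(-27.78)), (90, 77, np.float64(-34.12), np.float64(-25.77))]
14.45
side 554 tab A [-0.0826 -0.0345] B -0.0067 ztop [0.1475 0.1522 0.1546]
shoulder 47 [0.102  0.1078 0.1099]
top 294 tab A [-0.0787 -0.0342] B -0.005 ztop [0.152  0.1537 0.1549]
shoulder 0
```

View pics/r2.png

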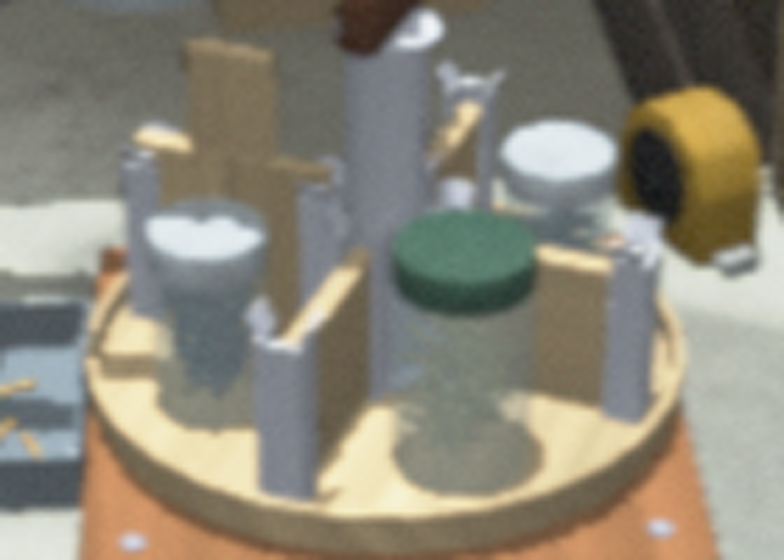

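The divider is home: the tab top measures 0.153 m and the shoulder about 0.108 m, as expected, and all jars are standing. Next is the handle.

carry_out(offset=[[0, 0, 0], [0, 0, 0], [0, 0, 0], [0, 0, 0], [0, 0, 0]], delta_rot=[[7, 0, 0], [7, 0, 0], [7, 0, 0], [7, 0, 0], [7, 0, 0]], fingers=0.1)

```text
time: 14.97
tool_pos: [0.5126, -0.0838, 0.2539]
tcp_rot: [0.004, 1.571, -0.004]
wrist_force: [-0.0, 0.5, 0.6]
width: 0.55
```

carry_out(offset=[[0, 0, 0], [0, 0, 0], [0, 0, 0], [0, 0, 0], [0, 0, 0]], delta_rot=[[7, 0, 0], [7, 0, 0], [7, 0, 0], [5.8, 0, 0], [0, 0, 0]])

```text
time: 15.38
tool_pos: [0.5126, -0.0838, 0.2539]
tcp_rot: [0.368, 1.539, -0.368]
wrist_force: [-0.0, -0.2, -0.5]
width: 0.552
```

carry_out(offset=[[0, 0.2, 1.9], [0, 0, 2], [0, 0, 2], [0, 0, 0], [0, 0, 0]], delta_rot=[[0, 0, 0], [0, 0, 0], [0, 0, 0], [0, 0, 0], [0, 0, 0]])

```text
time: 15.8
tool_pos: [0.5664, -0.109, 0.2535]
tcp_rot: [0.366, 1.541, -0.366]
wrist_force: [-0.3, -0.5, -0.2]
width: 0.549
```

carry_out(offset=[[0, 0, 0], [0, 0, 0], [0, 0, 0], [0, 0, 0], [0, 0, 0]], delta_rot=[[0, 0, 0], [0, 0, 0], [0, 0, 0], [0, 0, 0], [0, 0, 0]])

```text
time: 16.22
tool_pos: [0.5658, -0.1085, 0.254]
tcp_rot: [0.368, 1.539, -0.368]
wrist_force: [0.4, -0.7, -0.0]
width: 0.551
```

```bash
python3 g.py .566 -.109 .174 -27.3; python3 yaw.py | tail -2
```

```text
pos [ 0.5658 -0.1085  0.254 ] zang -26.93 tilt [-1.e+00  1.e-04  2.e-04] F [ 0.4 -0.7 -0. ] w 0.551 t 16.22 q6 0.24
turn x 0.37 tool cm now [ 8.   -0.03  0.04] after turn [ 8.   -0.03  0.04]
now [(0, 113, np.float64(-27.38), np.float64(-27.37)), (-90, 116, np.float64(-27.55), np.float64(-27.7))] [(0, 113, np.float64(-27.42), np.float64(-27.21)), (-90, 116, np.float64(-27.59), np.float64(-27.75))]
16.2667
```

carry_out(offset=[[2, 0, 0.04], [2.5, 0, 0], [2, 0, 0], [1, 0, 0], [0.5, 0, 0]], delta_rot=[[0.5, 0, 0], [0, 0, 0], [0, 0, 0], [0, 0, 0], [0, 0, 0]])

```text
time: 16.68
tool_pos: [0.565, -0.1086, 0.1717]
tcp_rot: [0.376, 1.542, -0.376]
wrist_force: [0.1, -0.2, 0.0]
width: 0.551
```

carry_out(offset=[[0, 0, 0], [0, 0, 0], [0, 0, 0], [0, 0, 0], [0, 0, 0]], delta_rot=[[0, 0, 0], [0, 0, 0], [0, 0, 0], [0, 0, 0], [0, 0, 0]], fingers=-1, newtons=40)

```text
time: 17.1
tool_pos: [0.5676, -0.1093, 0.1753]
tcp_rot: [0.376, 1.535, -0.376]
wrist_force: [1.2, -0.4, 1.2]
width: 0.203
```

carry_out(offset=[[0, 0, 0], [0, 0, 0], [0, 0, 0], [0, 0, 0], [0, 0, 0]], delta_rot=[[0, 0, 0], [0, 0, 0], [0, 0, 0], [0, 0, 0], [0, 0, 0]])

```text
time: 17.52
tool_pos: [0.5676, -0.1093, 0.1752]
tcp_rot: [0.376, 1.535, -0.376]
wrist_force: [1.2, -0.9, 5.9]
width: 0.199
```

```bash
python3 g.py .566 -.109 .174 -27.3; python3 yaw.py | tail -2
```

```text
pos [ 0.5676 -0.1093  0.1752] zang -27.47 tilt [-1.0e+00  7.0e-04  2.9e-03] F [ 1.2 -0.9  5.9] w 0.199 t 17.52 q6 0.25
turn x -0.17 tool cm now [ 0.12 -0.05 -0.16] after turn [ 0.12 -0.05 -0.16]
now [(0, 115, np.float64(-27.72), np.float64(-27.44)), (-90, 114, np.float64(-27.51), np.float64(-27.96))] [(0, 115, np.float64(-27.76), np.float64(-27.41)), (-90, 114, np.float64(-27.55), np.float64(-27.89))]
17.5667
```

carry_out(offset=[[-0.15, 0, 0], [0, 0, 0], [0, 0, 0], [0, 0, 0], [0, 0, 0]], delta_rot=[[0, 0, 0], [0.5, 0, 0], [1, 0, 0], [1, 0, 0], [0.5, 0, 0]], newtons=60)

```text
time: 17.98
tool_pos: [0.5677, -0.1093, 0.1753]
tcp_rot: [0.417, 1.527, -0.417]
wrist_force: [4.9, -2.2, -1.6]
width: 0.188
```

carry_out(offset=[[0, 0, 0], [0, 0, 0], [0, 0, 0], [0, 0, 0], [0, 0, 0]], delta_rot=[[0.5, 0, 0], [1, 0, 0], [1.5, 0, 0], [1, 0, 0], [0.5, 0, 0]])

```text
time: 18.4
tool_pos: [0.5678, -0.1094, 0.1753]
tcp_rot: [0.478, 1.514, -0.478]
wrist_force: [5.1, -2.5, -0.9]
width: 0.194
```

```bash
python3 g.py .566 -.109 .174 -138.2; sed -i "s/yaw(d,-26.5),yaw(d,-27.5)/yaw(d,float(__import__('sys').argv[1]))/" yaw.py; python3 yaw.py -35 | tail -2
```

```text
pos [ 0.5678 -0.1094  0.1753] zang -35.0 tilt [-1.0e+00  9.0e-04  2.9e-03] F [ 5.1 -2.5 -0.9] w 0.194 t 18.4 q6 0.38
turn x 103.2 tool cm now [ 0.13 -0.07 -0.17] after turn [ 0.13 -0.15  0.11]
now [(0, 115, np.float64(-34.36), np.float64(-35.09)), (-90, 118, np.float64(-34.79), np.float64(-35.55))]
18.45
```

carry_out(offset=[[0, 0, 0], [0, 0, 0], [0, 0, 0], [0, 0, 0], [0, 0, 0]], delta_rot=[[0.5, 0, 0], [1, 0, 0], [1.5, 0, 0], [2, 0, 0], [2, 0, 0]])

```text
time: 18.87
tool_pos: [0.5679, -0.1095, 0.1753]
tcp_rot: [0.574, 1.49, -0.574]
wrist_force: [5.9, -2.3, -2.1]
width: 0.199
```

carry_out(offset=[[0, 0, 0], [0, 0, 0], [0, 0, 0], [0, 0, 0], [0, 0, 0]], delta_rot=[[2.5, 0, 0], [2.5, 0, 0], [2.5, 0, 0], [2.5, 0, 0], [2.5, 0, 0]])

```text
time: 19.28
tool_pos: [0.5682, -0.1098, 0.1753]
tcp_rot: [0.743, 1.436, -0.742]
wrist_force: [7.3, -3.1, -2.6]
width: 0.197
```

carry_out(offset=[[0, 0, 0], [0, 0, 0], [0, 0, 0], [0, 0, 0], [0, 0, 0]], delta_rot=[[2.5, 0, 0], [2.5, 0, 0], [2.5, 0, 0], [2.5, 0, 0], [2.5, 0, 0]])

```text
time: 19.7
tool_pos: [0.5684, -0.1101, 0.1753]
tcp_rot: [0.909, 1.368, -0.908]
wrist_force: [8.6, -3.6, -2.7]
width: 0.195
```

carry_out(offset=[[0, 0, 0], [0, 0, 0], [0, 0, 0], [0, 0, 0], [0, 0, 0]], delta_rot=[[2.5, 0, 0], [2.5, 0, 0], [2.5, 0, 0], [2.5, 0, 0], [2.5, 0, 0]])

```text
time: 20.12
tool_pos: [0.5685, -0.1104, 0.1754]
tcp_rot: [1.074, 1.284, -1.072]
wrist_force: [7.6, -5.6, -3.4]
width: 0.2
```

```bash
python3 g.py .566 -.109 .174 -138.2
```

```text
pos [ 0.5685 -0.1104  0.1754] zang -79.57 tilt [-1.      0.004   0.0035] F [ 7.6 -5.6 -3.4] w 0.2 t 20.12 q6 1.16
turn x 58.63 tool cm now [ 0.14 -0.22 -0.18] after turn [ 0.14 -0.27  0.09]
```

carry_out(offset=[[0, 0, 0], [0, 0, 0], [0, 0, 0], [0, 0, 0], [0, 0, 0]], delta_rot=[[2.5, 0, 0], [2.5, 0, 0], [2.5, 0, 0], [2.5, 0, 0], [2.5, 0, 0]])

```text
time: 20.53
tool_pos: [0.5685, -0.1107, 0.1754]
tcp_rot: [1.235, 1.186, -1.234]
wrist_force: [8.0, -6.2, -2.9]
width: 0.195
```

carry_out(offset=[[0, 0, 0], [0, 0, 0], [0, 0, 0], [0, 0, 0], [0, 0, 0]], delta_rot=[[2.5, 0, 0], [2.5, 0, 0], [2.5, 0, 0], [2.5, 0, 0], [2.5, 0, 0]])

```text
time: 20.95
tool_pos: [0.5685, -0.1111, 0.1753]
tcp_rot: [1.394, 1.072, -1.392]
wrist_force: [8.5, -7.9, -3.7]
width: 0.194
```

carry_out(offset=[[0, 0, 0], [0, 0, 0], [0, 0, 0], [0, 0, 0], [0, 0, 0]], delta_rot=[[2.5, 0, 0], [2.5, 0, 0], [2.5, 0, 0], [2.5, 0, 0], [2.5, 0, 0]])

```text
time: 21.37
tool_pos: [0.5684, -0.1114, 0.1753]
tcp_rot: [1.548, 0.941, -1.545]
wrist_force: [6.2, -8.5, -3.5]
width: 0.196
```

carry_out(offset=[[0, 0, 0], [0, 0, 0], [0, 0, 0], [0, 0, 0], [0, 0, 0]], delta_rot=[[2.5, 0, 0], [2, 0, 0], [1.5, 0, 0], [1, 0, 0], [0.5, 0, 0]])

```text
time: 21.78
tool_pos: [0.5683, -0.1116, 0.1754]
tcp_rot: [1.637, 0.855, -1.634]
wrist_force: [7.3, -8.9, -2.7]
width: 0.195
```

carry_out(offset=[[0, 0, 0], [0, 0, 0], [0, 0, 0], [0, 0, 0], [0, 0, 0]], delta_rot=[[0.5, 0, 0], [1, 0, 0], [1.5, 0, 0], [1, 0, 0], [0.5, 0, 0]])

```text
time: 22.2
tool_pos: [0.5682, -0.1117, 0.1753]
tcp_rot: [1.69, 0.8, -1.687]
wrist_force: [7.4, -10.5, -3.5]
width: 0.196
```

```bash
python3 g.py .566 -.109 .174 -138.2; cat > jar.py <<'E'
from h import *
import sys
ax=np.array([.566,-.109])
g=float(sys.argv[1])
from yaw import yaw
for n in('top','side'):
    im,d,c=snap(n);P=cloud(d,c);H=cv2.cvtColor(im,cv2.COLOR_RGB2HSV);r=P[...,:2]-ax;Z=P[...,2];rad=np.hypot(r[...,0],r[...,1])
    m=(H[...,0]>55)&(H[...,0]<100)&(H[...,1]>50)&(Z>.108)&(Z<.13)&(rad<.115)
    if n=='top':print('yaw',yaw(d,g))
    if m.sum()>20:
        (x,y),rr=cv2.minEnclosingCircle((P[m&(Z>.1145)][:,:2]*1000).astype(np.float32));q=np.array([x,y])/1000-ax
        print(n,'lid',m.sum(),(x,y,rr),'ang',np.degrees(np.arctan2(q[1],q[0])),'rad',np.hypot(*q),'tilt z spread',np.percentile(Z[m],[10,50,90]).round(4))
    m=(P[...,0]>.36)&(P[...,0]<.462)&(abs(P[...,1]+.1)<.09)&(Z>.004)&(Z<.03)&(H[...,1]<110)&(H[...,0]>85)&(H[...,0]<130)
    print('tray',m.sum(),cv2.minAreaRect((P[m][:,:2]*1000).astype(np.float32)))
    cv2.imwrite(f'pics/j_{n}{int(-g)}.png',cv2.resize((im[170:330,170:310] if n=='top' else im[175:285,255:395]),None,fx=4,fy=4,interpolation=cv2.INTER_CUBIC)[...,::-1])
E
python3 jar.py -128.6
```

```text
pos [ 0.5682 -0.1117  0.1753] zang -128.99 tilt [-1.      0.0062  0.0013] F [  7.4 -10.5  -3.5] w 0.196 t 22.2 q6 2.02
turn x 9.21 tool cm now [ 0.13 -0.34 -0.07] after turn [ 0.13 -0.35 -0.02]
yaw [(0, 114, np.float64(-128.62), np.float64(-129.34)), (-90, 122, np.float64(-128.94), np.float64(-128.5)), (90, 112, np.float64(-129.08), np.float64(-128.99))]
top lid 572 (495.0287780761719, -116.10163116455078, 24.517457962036133) ang -174.2858027876812 rad 0.0713256441019538 tilt z spread [0.1166 0.1187 0.1205]
tray 388 ((425.66009521484375, -100.50715637207031), (110.30572509765625, 50.23078918457031), 86.80915069580078)
side lid 308 (495.50738525390625, -119.0206069946289, 26.123971939086914) ang -171.90954236976208 rad 0.07120127315070983 tilt z spread [0.1119 0.1181 0.1195]
tray 424 ((425.3141174316406, -102.47174072265625), (116.59381866455078, 50.21384811401367), 87.00076293945312)
```

carry_out(offset=[[0, 0, 0], [0, 0, 0], [0, 0, 0], [0, 0, 0], [0, 0, 0]], delta_rot=[[0.5, 0, 0], [1, 0, 0], [1.5, 0, 0], [2, 0, 0], [2, 0, 0]])

```text
time: 22.72
tool_pos: [0.568, -0.1118, 0.1753]
tcp_rot: [1.771, 0.709, -1.769]
wrist_force: [5.9, -9.4, -2.6]
width: 0.2
```

carry_out(offset=[[0, 0, 0], [0, 0, 0], [0, 0, 0], [0, 0, 0], [0, 0, 0]], delta_rot=[[1.2, 0, 0], [0.7, 0, 0], [0.3, 0, 0], [0, 0, 0], [0, 0, 0]])

```text
time: 23.13
tool_pos: [0.568, -0.1119, 0.1754]
tcp_rot: [1.795, 0.68, -1.793]
wrist_force: [6.5, -10.3, -2.0]
width: 0.195
```

carry_out(offset=[[0, 0, 0], [0, 0, 0], [0, 0, 0], [0, 0, 0], [0, 0, 0]], delta_rot=[[0, 0, 0], [0, 0, 0], [0, 0, 0], [0, 0, 0], [0, 0, 0]])

```text
time: 23.55
tool_pos: [0.568, -0.1119, 0.1753]
tcp_rot: [1.795, 0.68, -1.793]
wrist_force: [5.9, -9.8, -2.8]
width: 0.199
```

```bash
python3 g.py .566 -.109 .174 -138.2; python3 jar.py -138.2; python3 -c "
import cv2,numpy as np
a=cv2.imread('pics/j_top138.png');b=cv2.imread('pics/j_side138.png')
a=cv2.resize(a,(400,457));b=cv2.resize(b,(400,314));o=np.zeros((457,800,3),np.uint8);o[:,:400]=a;o[:314,400:]=b;cv2.imwrite('pics/fin.png',o)"
```

```text
pos [ 0.568  -0.1119  0.1753] zang -138.16 tilt [-1.0e+00  6.2e-03  8.0e-04] F [ 5.9 -9.8 -2.8] w 0.199 t 23.55 q6 2.18
turn x 0.04 tool cm now [ 0.13 -0.35 -0.05] after turn [ 0.13 -0.35 -0.05]
yaw [(0, 113, np.float64(-137.79), np.float64(-138.45)), (-90, 124, np.float64(-137.72), np.float64(-137.37)), (90, 113, np.float64(-137.19), np.float64(-138.41))]
top lid 588 (495.0053405761719, -104.74787139892578, 24.596881866455078) ang 176.57244177340516 rad 0.07112188316084872 tilt z spread [0.1168 0.1188 0.1205]
tray 363 ((420.0911865234375, -100.33918762207031), (110.1129150390625, 61.384117126464844), 86.73165130615234)
side lid 302 (494.2048034667969, -106.35504150390625, 26.21701431274414) ang 177.89015891764987 rad 0.07184390058096314 tilt z spread [0.1122 0.1181 0.1197]
tray 415 ((425.4189147949219, -102.27833557128906), (117.97221374511719, 49.80442810058594), 86.98628997802734)
```

View pics/fin.png

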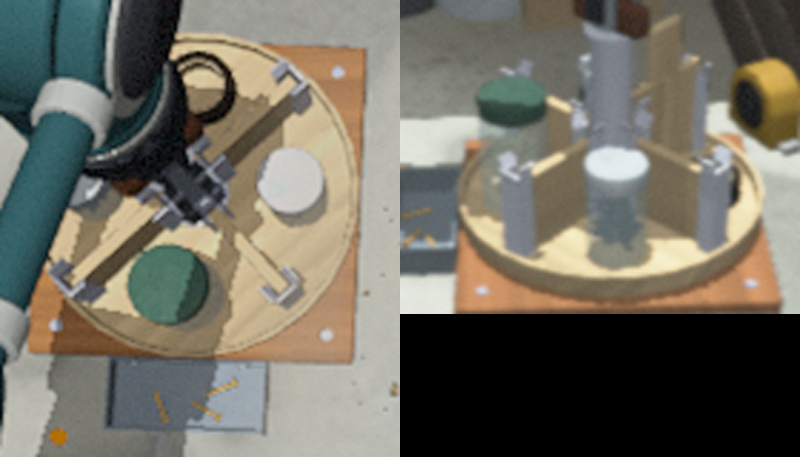

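The final picture shows the green lid upright at (168,285), straight behind the tray at (187,393). The gripper is on the handle and the divider tab is upright in its slot in the side view. Handing in.

```bash
python3 -c "
from workcell import *
finish_job(); s=read_state(); print(s['time'],s['width'],s['wrist_force'])"
```

```text
the job is handed in; nothing more can be done
the job is handed in; nothing more can be done
```

The job is handed in at about 23.6 s of the 58 s allowed. The divider is home in the caddy, the screw jar is at the front, and the gripper still holds the handle.

- **Divider:** I took the tabbed divider from the rack and slid it into the empty slot. It met the deck with about 6 N. Afterwards the tab top measured 0.153 m and the shoulders about 0.108 m, as they should when home. After the turn I checked it only by eye in the side view, where the tab still stands upright in its slot.
- **Turn:** I gripped the wooden handle at 60 N and turned the deck about 111° clockwise, at no more than 30°/s.
- **Screw jar:** The top view puts the lid at 176.6° about the axis, against about 176.6° for the tray. The side view gives 177.9°, which is within its calibration error. The jar stands upright.
- **Last state:** The fingers are closed on the handle. The wrist force is steady at about 12 N, because the commanded position sits a few millimetres off the deck's true axis.

Some checks disagreed or stayed incomplete:
- **Deck moved early:** Before I touched it, the deck had turned about 10.5° from its starting angle, for a reason I did not find. My first try at the slot therefore landed on a guide lip with about 7 N and nudged the deck about 1° more. I measured again and re-aligned before inserting.
- **Hidden jar:** In the last pictures one nail jar was mostly hidden by the arm, so I did not fully confirm that it is standing.

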